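# Return the washed seasoning jars to the caddy in order

### The job

Move the four seasoning jars from the bamboo draining tray to the steel seasoning caddy, one in each compartment, in the same order from left to right (as seen from the robot) as they stand on the tray. Keep the jars upright, set each down gently on the floor of its compartment, and leave the lids lying where they are on the tray to dry.

Things in the scene. Friction and masses are not known exactly. Their poses are not given: they have to be found in the camera images.
- jar_red_mid (a point): red glazed stoneware seasoning jar, an upright open cylinder 48 mm in diameter and 80 mm tall, about 0.17 kg; the point is its centre, half-way up (40 mm above its underside); z is up along the jar. It stands in the row on the draining tray; jars in the row are about 75 mm apart.
- jar_yellow_mid (a point): yellow glazed stoneware seasoning jar, an upright open cylinder 48 mm in diameter and 80 mm tall, about 0.17 kg; the point is its centre, half-way up (40 mm above its underside); z is up along the jar. It stands in the row on the draining tray; jars in the row are about 75 mm apart.
- jar_blue_mid (a point): blue glazed stoneware seasoning jar, an upright open cylinder 48 mm in diameter and 80 mm tall, about 0.17 kg; the point is its centre, half-way up (40 mm above its underside); z is up along the jar. It stands in the row on the draining tray; jars in the row are about 75 mm apart.
- jar_white_mid (a point): white glazed stoneware seasoning jar, an upright open cylinder 48 mm in diameter and 80 mm tall, about 0.17 kg; the point is its centre, half-way up (40 mm above its underside); z is up along the jar. It stands in the row on the draining tray; jars in the row are about 75 mm apart.
- lid_red: red screw lid of the red jar, a loose flat disc 53 mm in diameter and 12 mm high, lying on the draining tray about 82 mm behind its own jar (on the tray's +x side); origin at the centre of its underside.
- lid_yellow: yellow screw lid of the yellow jar, a loose flat disc 53 mm in diameter and 12 mm high, lying on the draining tray about 82 mm behind its own jar (on the tray's +x side); origin at the centre of its underside.
- lid_blue: blue screw lid of the blue jar, a loose flat disc 53 mm in diameter and 12 mm high, lying on the draining tray about 82 mm behind its own jar (on the tray's +x side); origin at the centre of its underside.
- lid_white: white screw lid of the white jar, a loose flat disc 53 mm in diameter and 12 mm high, lying on the draining tray about 82 mm behind its own jar (on the tray's +x side); origin at the centre of its underside.
- tray: fixed bamboo draining tray, 210 x 360 mm (x by y), rim 28 mm high. Origin under its centre at counter level; x away from the robot, y left along the row (turned up to 12 deg). Jars and lids rest on its slats 20 mm above the counter; the jars stand near x = -32 mm, y = +112, +37, -37, -112 mm, in any colour order, the lids behind at x = +50 mm
- caddy: empty fixed steel caddy, 81 x 303 mm (x by y) plus end loops 45 mm high, 13 mm out at each end. Origin under its centre at counter level; x away from the robot, y left along the row (turned up to 12 deg). 4 compartments centred at x = 0, y = +112.5, +37.5, -37.5, -112.5 mm, each 75 x 72 mm inside; floor 10 mm, 3 mm walls' tops 26 mm above the counter. It and the tray lie left and right, either way
There are look-alikes about, which are no part of the job. What is meant by the part that bears jar_blue_mid is not green or turquoise, and is the smaller of those in its own colour.

How it is judged:
By the outcome, as a careful person would: the job done as asked, in the order asked, and still so for the second after the job is handed in, with the robot touching nothing.
It also fails if it takes over 102 s, if anything falls off the work surface, if the arm or the gripper's body presses on something with over 40 N, if the wrist force passes 120 N, or if a joint passes its speed limit or range.

### The arm

A 7-joint arm with a two-finger parallel gripper is mounted at the origin on the work surface. World frame = base frame: x ahead of the robot, y to its left, z up, the work surface at z = 0. Lengths are in mm, angles in rad, forces in N, time in s.
With the tool pointing down it reaches from about 400 to 875 mm from the base axis. Payload 4.4 kg.
Tool frame: the origin (TCP) lies at the very end of the fingers, on their centre line; the grasp point (between the pads) lies 19 mm behind it; z points along the fingers, y is the direction in which the jaws open and shut (so a half turn about z gives the same grasp; the last joint's range is limited). The gripper opens to 85 mm and grips with 20 to 120 N. Pads are 22 mm wide; open, the fingers measure 114 mm over their backs; the gripper's body (76 mm by 85 mm) begins 54 mm behind the grasp point. The pads swing forward as they close: fully open they stand 13 mm farther back than shut.
Start: joints at [1.152, 0.628, 0.038, 1.517, -0.027, 0.996, -0.02], TCP at [224.62, -609.97, 231.313] pointing down, gripper open.
Joint ranges: [-3.06, 3.06], [-0.37, 2.12], [-1.25, 1.32], [0.18, 2.47], [-1.1, 4.24], [0.23, 1.98], [-2.94, 2.94]. Speed limits (rad/s): [2.57, 2.57, 3.14, 3.14, 3.14, 3.14, 3.14].

### API

Orientations are given as a unit quaternion [x, y, z, w].
In Python, from cell import * gives the robot as it stands.
- The arm moves only by the tool send_rows, never from a script. Its argument "steps" is text: rows parted by semicolons, each of 6 numbers parted by spaces: the shift along the world's x, y, z in cm, then the turn, a rotation vector about the world's x, y, z in rad. In form: dx dy dz ax ay az; .... A call has 1 to 5 rows; each row shifts and turns the pose as measured when the row begins; what a row does not reach is not made up. A row lasts 1/10 s, in which the tool goes at most 50 mm and 8.59 degrees, less where a joint would pass 70% of its speed; a pose out of reach is approached as far as the arm can. A call with a gripper value outside its range is refused whole. "claw" is the finger opening in cm, from 0 to 8.54, set as the call begins (left out, the last holds). The fingers move at their own pace and stop on an object; "squeeze" is the grip in N (left out, the last holds). Time passes only in rows, so rows that do not move let the fingers close. It gives the time, the measured TCP pose, the force and the opening at its end, in the units of the state.
- state(): the state, without advancing time (a new reading comes with each control period).
- capture(name): name is "scene" or "side" or "wrist"; returns a dict with "image" (420x560x3 uint8, blue, green, red), "K" (3x3 intrinsics, pixels), "k1" (the pictures are not rectified: a ray, as slopes to the right and down, at radius r is drawn at 1 + k1 r^2 times it, then the intrinsics apply), "T" (4x4, takes a point from camera to world coordinates). Camera axes: x right, y up, looking along -z (the intrinsics and any distortion apply to the point x, -y, -z); pixel columns grow to the right and rows downward; lengths in mm; the calibration is good to about 2 mm. A picture is of the moment at which its call begins. There is no depth.
- job_done(): hands the job in, once; it reports no verdict.
Trained networks look in a picture, given as the dict that the camera call returned (one of the last four; its "shot" number tells which), for a name from the list of things; names that differ only in an ending like _2 or _b are one class to them, and where a whole thing is asked for, a point or a joint stands for the part that bears it (a point fixed in the world has none). Each returns a list of dicts, best first, with "p" (0 to 1); they miss things now and then, are a little off and sometimes report something else, mostly with a low value. They report only what shows in the picture. A call takes as long as a camera call. They do not tell look-alikes from the thing itself.
- look_for(picture, name): "rect" ([left, top, width, height] in pixels, round what is visible of it).
- regions_of(picture, name): "pixels" (420x560 bool, what is visible of it) and "rect" ([left, top, width, height] in pixels, round what is visible of it).
- landmark_of(picture, name): "position" ([column, row] in pixels: a listed point, or the origin of a listed thing).
The state is a dict: "t": time; "qpos": joint angles; "joint_velocities": joint speeds; "effort": joint torques, N m; "eef_pos": TCP position; "orientation": TCP orientation; "ft_force": force on the tool from outside, world axes, zero at the start; "ft_torque": the same for the moment, N m; "finger_gap": finger opening in mm.
Only numpy, scipy, OpenCV 4.12 (cv2) and the standard library are available. Lean on these libraries where they do the work, as an engineer would, in place of code of your own. Each camera call takes 0.05 s, during which the arm holds its last target. There are 200 camera calls.

## Working session

There is one attempt and no reset: what is moved stays moved. The work goes in short steps, Python scripts to look and compute and a tool call to move; the robot and the scene stay as the last step left them, time stands still between calls to the robot, and variables do not carry over. Pictures are saved under pics/ and viewed, about 12 in all and at most 16, crops included, and the job is handed in when it is done.

Besides the shell and the picture viewer there is one more tool, called after "Request:" as name(argument=value, ...) on one line, values as JSON. send_rows: Moves the arm, as the interface text tells. Its arguments: {"type":"object","properties":{"steps":{"type":"string"},"claw":{"type":"number"},"squeeze":{"type":"number"}},"required":["steps"]}

```bash
mkdir -p pics; cat > h.py <<'E'
from cell import *
import numpy as np, cv2
def ray(c,px):
    K=np.array(c["K"]);T=np.array(c["T"])
    d=np.array([(px[0]-K[0,2])/K[0,0],(px[1]-K[1,2])/K[1,1]]);u=d.copy()
    for _ in range(20): u=d/(1+c["k1"]*(u@u))
    return T[:3,3],T[:3,:3]@np.array([u[0],-u[1],-1])
def onz(c,px,z):
    o,v=ray(c,px); return (o+v*(z-o[2])/v[2]).round(1)
def proj(c,p):
    K=np.array(c["K"]);T=np.array(c["T"]);q=T[:3,:3].T@(np.array(p)-T[:3,3])
    u=np.array([q[0],-q[1]])/-q[2];u=u*(1+c["k1"]*(u@u))
    return np.array([K[0,0]*u[0]+K[0,2],K[1,1]*u[1]+K[1,2]])
Z=dict(jar_red_mid=60,jar_yellow_mid=60,jar_blue_mid=60,jar_white_mid=60,lid_red=20,lid_yellow=20,lid_blue=20,lid_white=20,tray=0,caddy=0)
E
python3 - <<'E'
from h import *
for n in("scene","side","wrist"):
    c=capture(n);cv2.imwrite(f"pics/{n}0.png",c["image"]);print(n,np.array(c["T"])[:3,3].round())
    for k,z in Z.items():
        for r in landmark_of(c,k)[:3]:
            print(k,round(r["p"],2),np.round(r["position"]),onz(c,r["position"],z))
s=state();print(s)
E
```

```text
scene [1168. -465.  830.]
jar_red_mid 0.91 [328. 188.] [485.2 199.9  60. ]
jar_yellow_mid 0.73 [357. 183.] [509.9 274.8  60. ]
jar_blue_mid 0.82 [380. 180.] [535.1 331.4  60. ]
jar_blue_mid 0.71 [388. 146.] [438.1 460.   60. ]
jar_blue_mid 0.67 [321. 152.] [353.5 285.3  60. ]
jar_white_mid 0.85 [303. 198.] [481.2 125.5  60. ]
jar_white_mid 0.29 [379. 180.] [532.9 331.1  60. ]
lid_red 0.6 [346. 213.] [549.3 209.7  20. ]
lid_red 0.5 [344. 223.] [572.6 182.6  20. ]
lid_yellow 0.76 [372. 217.] [598.1 252.5  20. ]
lid_blue 0.82 [401. 206.] [607.8 343.2  20. ]
lid_white 0.57 [317. 232.] [559.4 107.6  20. ]
tray 0.58 [348. 215.] [540.9 225.    0. ]
tray 0.4 [330. 194.] [451.9 241.8   0. ]
tray 0.25 [380. 179.] [481.8 397.    0. ]
caddy 0.59 [192. 293.] [ 538.5 -216.8    0. ]
side [434. 689. 767.]
jar_red_mid 0.68 [263. 261.] [491.1 199.9  60. ]
jar_yellow_mid 0.94 [249. 290.] [515.2 272.7  60. ]
jar_blue_mid 0.91 [334. 266.] [338.8 206.   60. ]
jar_blue_mid 0.79 [338. 310.] [337.1 311.2  60. ]
jar_blue_mid 0.73 [237. 324.] [530.1 348.2  60. ]
jar_white_mid 0.73 [270. 232.] [481.6 119.9  60.
[... 343 characters left out ...]
.62840478,  0.03851874,  1.51736825, -0.02702982,
        0.99632205, -0.01997832]), 'joint_velocities': array([-1.35820876e-03, -3.10838398e-04,  1.23223239e-03, -2.06174649e-04,
       -8.88523972e-06, -9.10503382e-04, -2.19787473e-03]), 'effort': array([ 2.53585313e-06, -5.63257921e+01,  1.22559283e+00, -1.93778586e+01,
        1.08697402e-02,  1.58289906e-03,  1.24111435e-05]), 'eef_pos': array([ 224.63461075, -609.97497651,  231.32083546]), 'orientation': array([9.84483328e-01, 1.75478133e-01, 2.64056374e-05, 3.07114121e-06]), 'ft_force': array([1.16705982, 0.42093276, 0.23200714]), 'ft_torque': array([-6.47864256e-02,  5.07599202e-05, -1.63766940e-02]), 'finger_gap': 85.42617102759482}
```

View pics/scene0.png

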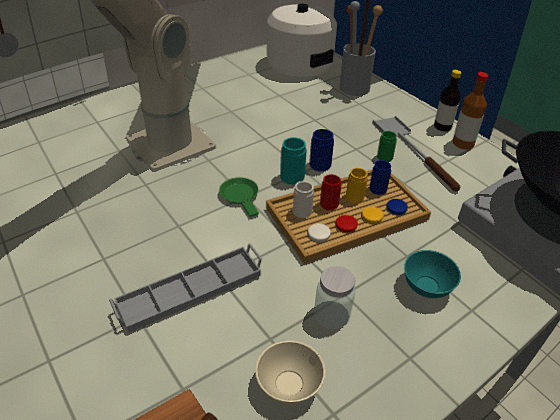

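View pics/side0.png

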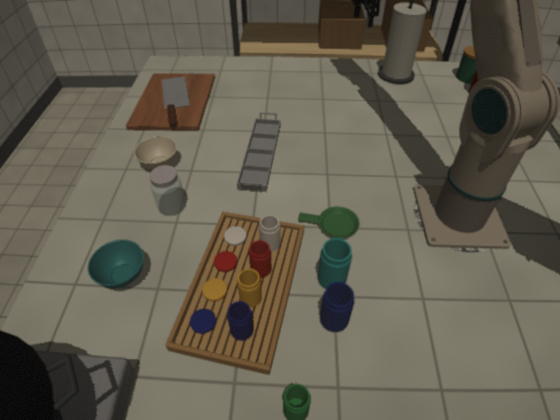

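Pictures 1–2: the tray is on the left with the row blue (380,180), yellow (357,185), red (331,190) and white (303,200) in the scene view. The caddy is on the right at (190,290).
There are three blue candidates in the scene view: small blue on the tray (380,180), large blue off the tray (321,152), and green (388,146). The tray one fits, being blue, the smaller of the two, and in the row. I'll confirm that in a crop and read corners at the same time.

```bash
python3 - <<'E'
from h import *
a=cv2.imread("pics/scene0.png");b=cv2.imread("pics/side0.png")
r=lambda i,x,y,w,h,f:cv2.resize(i[y:y+h,x:x+w],None,fx=f,fy=f,interpolation=cv2.INTER_CUBIC)
cv2.imwrite("pics/crop1.png",r(a,255,115,200,150,4))
cv2.imwrite("pics/crop2.png",np.hstack([r(a,100,240,170,100,3),r(b,230,105,64,100,3)]))
S=capture("scene");D=capture("side")
def tri(p,q):
    o,v=ray(S,p);o2,w=ray(D,q);v/=np.linalg.norm(v);w/=np.linalg.norm(w)
    t=np.linalg.lstsq(np.c_[v,-w],o2-o,rcond=None)[0];A=o+v*t[0];B=o2+w*t[1]
    return ((A+B)/2).round(1),np.linalg.norm(A-B).round(1)
for k in Z:
    P=[x["position"] for x in landmark_of(S,k)[:2]];Q=[x["position"] for x in landmark_of(D,k)[:3]]
    for p in P:
        for q in Q:
            X,e=tri(p,q)
            if e<15 and abs(X[2]-Z[k])<25: print(k,np.round(p),np.round(q),X,e)
for c in(S,D):
    for k in list(Z)[:4]+["caddy"]:
        for x in regions_of(c,k)[:2]: print(k,round(x["p"],2),x["rect"])
E
```

```text
jar_red_mid [327. 191.] [260. 259.] [494.9 193.1  58.7] 5.6
jar_yellow_mid [357. 188.] [247. 289.] [519.1 267.3  53.5] 1.0
jar_blue_mid [321. 149.] [338. 309.] [334.2 303.3  50. ] 0.6
jar_white_mid [302. 198.] [268. 231.] [483.4 119.5  63.7] 2.1
lid_red [344. 222.] [222. 261.] [581.9 178.6  29. ] 12.3
lid_blue [398. 209.] [202. 322.] [609.3 329.   19.2] 4.0
lid_white [320. 236.] [236. 236.] [567.3 106.5  17.4] 10.2
tray [346. 214.] [247. 286.] [530.  228.   -4.4] 4.3
caddy [189. 291.] [259. 159.] [ 531.2 -215.2   -5.5] 8.9
jar_red_mid 0.75 [292.4, 181.5, 20.3, 36.4]
jar_red_mid 0.71 [320.6, 173.5, 21.4, 41.2]
jar_yellow_mid 0.98 [346.4, 167.3, 18.3, 34.8]
jar_blue_mid 0.94 [279.3, 135.2, 27.0, 50.5]
jar_blue_mid 0.9 [366.5, 160.2, 26.2, 34.9]
jar_white_mid 0.95 [292.7, 183.4, 19.5, 34.1]
caddy 0.94 [111.2, 245.0, 146.1, 83.9]
jar_yellow_mid 0.79 [237.9, 270.9, 23.2, 39.6]
jar_blue_mid 0.79 [316.0, 238.8, 36.5, 49.9]
jar_blue_mid 0.73 [320.8, 283.3, 33.9, 46.4]
jar_white_mid 0.75 [228.9, 300.0, 26.7, 35.8]
jar_white_mid 0.69 [259.1, 214.8, 20.9, 36.4]
caddy 0.83 [237.9, 118.3, 42.3, 73.8]
caddy 0.19 [256.9, 214.2, 22.7, 35.1]
```

View pics/crop1.png

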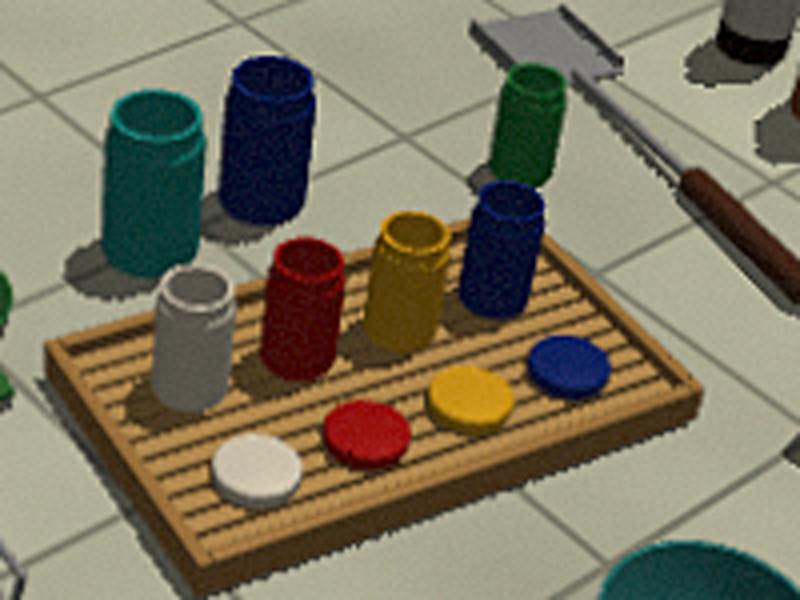

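View pics/crop2.png

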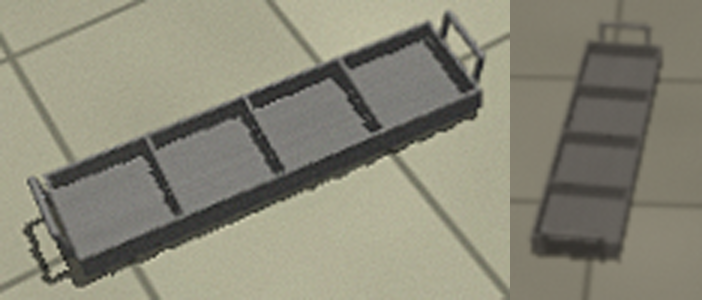

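Picture 3 confirms that the small blue jar at crop (502,250) is the tray one; the large blue at (265,140) and the green at (530,125) are off the tray. Picture 4 shows the empty caddy with four compartments and its rim corners. Next I'll fit the poses from these corners and the jar rims.

```bash
cat >> h.py <<'E'
def fit(A,B):
    A=np.array(A,float);B=np.array(B,float);a=A-A.mean(0);b=B-B.mean(0)
    th=np.arctan2((a[:,0]*b[:,1]-a[:,1]*b[:,0]).sum(),(a*b).sum());c,s=np.cos(th),np.sin(th);R=np.array([[c,-s],[s,c]])
    t=B.mean(0)-R@A.mean(0);return np.degrees(th).round(2),t.round(1),(A@R.T+t-B).round(1)
E
python3 - <<'E'
from h import *
S=capture("scene");D=capture("side")
o=lambda p:np.array(p)/4+[255,115]
B=[onz(S,o(p),28)[:2] for p in[(47,345),(520,218),(702,388),(198,562)]]
print("tray",fit([(-105,-180),(-105,180),(105,180),(105,-180)],B))
o=lambda p:np.array(p)/3+[100,240]
A=[(-40.5,-151.5),(-40.5,151.5),(40.5,151.5),(40.5,-151.5),(-40.5,-75),(-40.5,0),(-40.5,75)]
B=[onz(S,o(p),26)[:2] for p in[(42,180),(433,25),(482,92),(80,265),(148,138),(247,98),(342,62)]]
print("caddy scene",fit(A,B))
o=lambda p:(np.array(p)-[510,0])/3+[230,105]
print("caddy side",fit([(40.5,-151.5),(-40.5,-151.5),(40.5,151.5),(-40.5,151.5)],[onz(D,o(p),26)[:2] for p in[(588,45),(660,50),(535,238),(620,245)]]))
o=lambda p:np.array(p)/4+[255,115]
for n,p in dict(blue=(511,200),yel=(416,232),red=(309,260),white=(199,288)).items(): print(n,onz(S,o(p),100))
E
```

```text
tray (np.float64(-10.78), array([543.7, 222.8]), array([[-3.3, -1.8],
       [-8.7,  8.9],
       [ 7.3, -1.6],
       [ 4.7, -5.5]]))
caddy scene (np.float64(-4.89), array([ 538.7, -219.1]), array([[-0.3,  1. ],
       [-1.5,  0.5],
       [ 3.5,  0.5],
       [ 0.9,  0.1],
       [-0.5, -0.5],
       [-0.2, -1.1],
       [-2. , -0.5]]))
caddy side (np.float64(-4.47), array([ 527.7, -211.4]), array([[ 1.7, -3.6],
       [-2.3, -3.6],
       [ 2.5,  3.4],
       [-1.9,  3.8]]))
blue [527.7 340.6 100. ]
yel [518.4 267.1 100. ]
red [502.6 194.  100. ]
white [486.4 122.6 100. ]
```

Request:
send_rows(steps="3 3.2 1.5 0 0 0.14;3 3.2 1.5 0 0 0.14;3 3.2 1.5 0 0 0.14;3 3.2 1.5 0 0 0.14;3 3.2 1.5 0 0 0.14", claw=8.5, squeeze=35)

```text
t: 3.85
eef_pos: [369.5, -449.5, 305.9]
orientation: [0.862, 0.507, -0.004, 0.0]
ft_force: [1.0, -0.8, -0.6]
finger_gap: 85.0
```

Request:
send_rows(steps="3 3.2 1.5 0 0 0.14;3 3.2 1.5 0 0 0.14;3 3.2 1.5 0 0 0.07;3 3.2 1.5 0 0 0;3 3.2 1.5 0 0 0")

```text
t: 4.35
eef_pos: [524.0, -282.6, 385.5]
orientation: [0.755, 0.656, -0.004, 0.003]
ft_force: [0.9, -0.5, 0.1]
finger_gap: 85.2
```

Request:
send_rows(steps="0 0 0 0 0 0;0 0 0 0 0 0")

```text
t: 4.55
eef_pos: [530.2, -274.9, 388.0]
orientation: [0.751, 0.661, -0.0, 0.004]
ft_force: [-0.0, -0.4, -0.7]
finger_gap: 84.7
```

```bash
python3 - <<'E'
from h import *
c=capture("wrist");cv2.imwrite("pics/w1.png",c["image"]);print(np.array(c["T"]).round(2))
for x in landmark_of(c,"caddy")[:2]: print(x["p"],x["position"],onz(c,x["position"],0))
for yaw,t in[(-4.7,(533,-216))]:
    a=np.radians(yaw)
    for p in[(-40.5,-151.5),(-40.5,151.5),(40.5,151.5),(40.5,-151.5)]:
        q=[t[0]+p[0]*np.cos(a)-p[1]*np.sin(a),t[1]+p[0]*np.sin(a)+p[1]*np.cos(a),26];print(proj(c,q).round(1))
E
```

```text
[[ 9.9000e-01  1.2000e-01  3.0000e-02  5.3774e+02]
 [-1.3000e-01  9.5000e-01  2.9000e-01 -2.0236e+02]
 [ 0.0000e+00 -2.9000e-01  9.6000e-01  5.2959e+02]
 [ 0.0000e+00  0.0000e+00  0.0000e+00  1.0000e+00]]
0.58 [270.4, 116.6] [ 530.4 -214.3    0. ]
[252.  214.3]
[237.3   5.2]
[296.2   2.2]
[301.1 212.1]
```

View pics/w1.png

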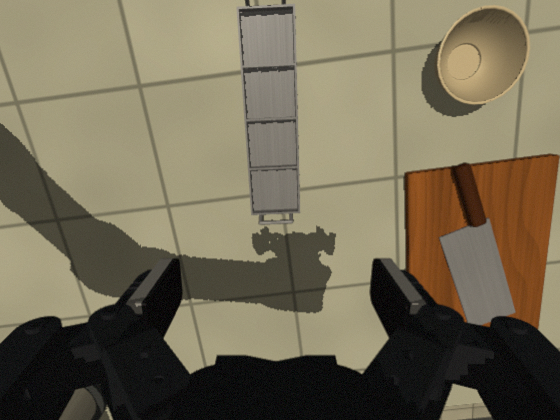

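Picture 5: the wrist view shows the caddy rim corners at (251,213), (239,8), (294,7) and (299,212), close to what I predicted. On to the tray.

Request:
send_rows(steps="-0.3 4.4 0 0 0 -0.01;-0.3 4.4 0 0 0 -0.01;-0.3 4.4 0 0 0 -0.01;-0.3 4.4 0 0 0 -0.01;-0.3 4.4 0 0 0 -0.01")

```text
t: 5.15
eef_pos: [507.9, -66.1, 384.0]
orientation: [0.778, 0.628, -0.005, 0.004]
ft_force: [0.8, 0.2, -0.4]
finger_gap: 85.3
```

Request:
send_rows(steps="-0.3 4.4 0 0 0 -0.01;-0.3 4.4 0 0 0 -0.01;-0.3 4.4 0 0 0 0;-0.3 4.4 0 0 0 0;-0.3 4.4 0 0 0 0")

```text
t: 5.65
eef_pos: [490.1, 151.6, 382.6]
orientation: [0.79, 0.613, -0.007, 0.006]
ft_force: [1.2, -0.2, -0.3]
finger_gap: 84.9
```

Request:
send_rows(steps="0 0 0 0 0 0;0 0 0 0 0 0")

```text
t: 5.85
eef_pos: [488.6, 156.0, 382.0]
orientation: [0.788, 0.616, -0.007, 0.004]
ft_force: [-0.6, -1.6, -0.8]
finger_gap: 84.8
```

```bash
python3 - <<'E'
from h import *
# caddy fit with pose T of earlier shot is re-derived below from saved numbers
c=capture("wrist");cv2.imwrite("pics/w2.png",c["image"]);print(np.array(c["T"]).round(4).tolist(),np.array(c["K"]).tolist(),c["k1"])
for k,z in Z.items():
    for x in landmark_of(c,k)[:2]: print(k,round(x["p"],2),np.round(x["position"]),onz(c,x["position"],z))
s=state();print(s["eef_pos"],s["orientation"])
E
```

```text
[[0.9703, 0.2301, 0.0749, 505.8929], [-0.2419, 0.9267, 0.2875, 228.1499], [-0.0033, -0.297, 0.9549, 522.8319], [0.0, 0.0, 0.0, 1.0]] [[321.9434223067032, 0.0, 275.6325203920214], [0.0, 321.9434223067032, 204.85277749555797], [0.0, 0.0, 1.0]] 0.0054278160628621905
jar_red_mid 0.78 [278. 130.] [499.5 195.2  60. ]
jar_yellow_mid 0.83 [273.  72.] [511.1 269.8  60. ]
jar_blue_mid 0.94 [143.  82.] [338.8 300.   60. ]
jar_blue_mid 0.64 [270.  10.] [524.6 340.9  60. ]
jar_white_mid 0.7 [276. 179.] [480.4 127.   60. ]
jar_white_mid 0.53 [276.  72.] [514.9 269.   60. ]
lid_red 0.92 [329. 123.] [576.8 183.3  20. ]
lid_yellow 0.91 [329.  69.] [591. 257.  20.]
lid_yellow 0.52 [330.   8.] [607.6 333.   20. ]
lid_blue 0.96 [331.  10.] [607.9 330.2  20. ]
lid_white 0.92 [331. 173.] [564.  106.5  20. ]
lid_white 0.4 [332.   9.] [610.3 330.9  20. ]
caddy 0.9 [341. 334.] [ 525.3 -213.8    0. ]
[488.59398498 156.90036694 382.52847712] [ 0.78797383  0.61566444 -0.00631859  0.00382246]
```

View pics/w2.png

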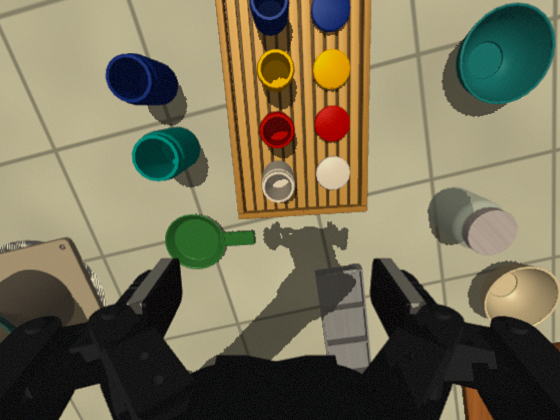

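Picture 6: the wrist view shows jar rims for blue at (270,12), yellow (276,69), red (277,129) and white (279,181), with the lids to their right around column 331. I'll fit the row and the caddy.

```bash
cat >> h.py <<'E'
from scipy.spatial.transform import Rotation as Ro
def E(p,q):
    M=np.eye(4);M[:3,:3]=Ro.from_quat(q).as_matrix();M[:3,3]=p;return M
def go(x,y,z,jaw):
    s=state();a=np.radians(jaw+90)/2
    d=(Ro.from_quat([np.cos(a),np.sin(a),0,0])*Ro.from_quat(s["orientation"]).inv()).as_rotvec()
    print("t",s["t"],"delta cm",((np.array([x,y,z])-s["eef_pos"])/10).round(2),"rv",d.round(3),"gap",round(s["finger_gap"],1))
E
python3 - <<'E'
from h import *
c=dict(T=[[0.9703,0.2301,0.0749,505.8929],[-0.2419,0.9267,0.2875,228.1499],[-0.0033,-0.297,0.9549,522.8319],[0,0,0,1]],K=[[321.943,0,275.6325],[0,321.943,204.8528],[0,0,1]],k1=0.005428)
rows=[(-32,112),(-32,37),(-32,-37),(-32,-112)]
B=[onz(c,p,100)[:2] for p in[(270,11),(275.5,69),(277,129.5),(279,182)]]
print("rims",B);print(fit(rows,B))
B2=[(607.9,330.2),(591,257),(576.8,183.3),(564,106.5)];lr=[(50,112),(50,37),(50,-37),(50,-112)]
print("lids",fit(lr,B2));print("all",fit(rows+lr,B+[np.array(b) for b in B2]))
X=np.linalg.inv(E([488.6,156.6,382.3],[0.788,0.6157,-0.0063,0.0038]))@np.array(c["T"])
c1=dict(c,T=E([530.2,-274.9,388.0],[0.751,0.661,0,0.004])@X)
A=[(-40.5,-151.5),(-40.5,151.5),(40.5,151.5),(40.5,-151.5),(-40.5,75),(-40.5,0),(-40.5,-75)]
print("caddy",fit(A,[onz(c1,p,26)[:2] for p in[(251,213),(238.5,8),(294,6.5),(299,212),(243,68),(246,121.5),(249,169)]]))
go(526,343,180,-11)
E
```

```text
rims [array([523.2, 330.2]), array([514.4, 268.6]), array([498.9, 198.6]), array([484.9, 131. ])]
(np.float64(-11.05), array([536.8, 226. ]), array([[ 3.6, 11.8],
       [-2. , -0.2],
       [-0.6, -2.8],
       [-1. , -8.8]]))
lids (np.float64(-11.08), array([535.9, 228.9]), array([[-1.4, -1. ],
       [ 1. , -1.4],
       [ 1. , -0.4],
       [-0.6,  2.8]]))
all (np.float64(-10.69), array([536.3, 227.3]), array([[ 2.4, 13.1],
       [-2.7,  1. ],
       [-0.9, -1.7],
       [-0.8, -7.8],
       [-1.7, -2.1],
       [ 1.3, -2.6],
       [ 1.8, -1.6],
       [ 0.6,  1.5]]))
caddy (np.float64(-5.06), array([ 532.2, -219. ]), array([[-0.3, -4.3],
       [-0.9,  1.9],
       [ 3.9,  2.5],
       [ 1.9, -2.9],
       [-1.9,  1.8],
       [-1.3,  1.6],
       [-1.4, -0.7]]))
t 6.4 delta cm [  3.74  18.61 -20.25] rv [ 0.014 -0.005  0.052] gap 85.2
```

Request:
send_rows(steps="0.8 3.8 -2.5 0.003 -0.001 0.018;0.8 3.8 -2.5 0.003 -0.001 0.018;0.8 3.8 -3 0.003 -0.001 0.018;0.8 3.8 -3 0.003 -0.001 0.018;0.8 3.8 -3 0.003 -0.001 0.018")

```text
t: 6.9
eef_pos: [534.8, 345.9, 243.8]
orientation: [0.763, 0.646, 0.006, 0.004]
ft_force: [1.3, -0.3, 0.5]
finger_gap: 84.7
```

Request:
send_rows(steps="0 0 -3 0 0 0;0 0 -3 0 0 0;0 0 0 0 0 0;0 0 0 0 0 0")

```text
t: 7.3
eef_pos: [531.4, 353.1, 176.7]
orientation: [0.76, 0.649, 0.004, 0.001]
ft_force: [-1.0, 0.0, 1.4]
finger_gap: 84.9
```

```bash
python3 - <<'E'
from h import *
go(527,343,180,-9)
c=capture("wrist");d=capture("scene");e=capture("side")
cv2.imwrite("pics/w3.png",np.vstack([np.hstack([cv2.resize(c["image"],(400,300)),cv2.resize(d["image"][90:270,240:480],(400,300))]),cv2.resize(e["image"][180:375,150:410],(800,300*2))[:300]])) 
for q in(c,d,e):
    for x in landmark_of(q,"jar_blue_mid")[:3]: print(round(x["p"],2),np.round(x["position"]),onz(q,x["position"],60))
E
```

```text
t 7.3 delta cm [-0.44 -1.01  0.33] rv [-0.003  0.007  0.   ] gap 84.9
0.83 [ 79. 285.] [344.3 303.9  60. ]
0.75 [272. 213.] [525.9 343.   60. ]
0.65 [107.  62.] [424.5 478.   60. ]
0.94 [293. 161.] [344.1 196.2  60. ]
0.87 [378. 177.] [523.7 335.9  60. ]
0.85 [319. 150.] [344.6 287.4  60. ]
0.87 [333. 267.] [340.7 210.4  60. ]
0.8 [295. 406.] [417.7 493.   60. ]
0.71 [338. 308.] [336.8 305.5  60. ]
```

View pics/w3.png

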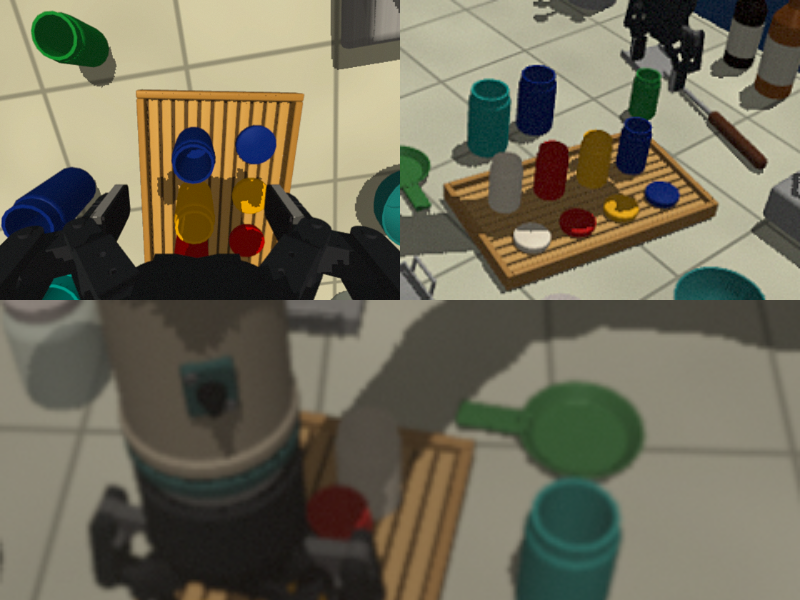

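Picture 7: in the wrist view the blue jar's rim is at full-frame (270,222), centred between the fingers, and the row is undisturbed.

Request:
send_rows(steps="-0.5 -1 -2 0 0.006 0;0 0 -4 0 0 0;0 0 -4 0 0 0;0 0 -2 0 0 0;0 0 0 0 0 0")

```text
t: 8.1
eef_pos: [531.5, 343.9, 61.6]
orientation: [0.762, 0.648, 0.01, 0.001]
ft_force: [-0.4, -1.0, 0.6]
finger_gap: 85.0
```

```bash
python3 -c "
from h import *
go(526,343,45,-9)"
```

```text
t 8.1 delta cm [-0.55 -0.09 -1.66] rv [-0.012  0.016  0.004] gap 85.0
```

Request:
send_rows(steps="-0.5 0 -1.6 -0.012 0.016 0;0 0 0 0 0 0;0 0 0 0 0 0")

```text
t: 8.4
eef_pos: [528.2, 345.5, 47.8]
orientation: [0.762, 0.648, 0.002, 0.0]
ft_force: [-0.3, -0.3, -0.0]
finger_gap: 84.9
```

Request:
send_rows(steps="0 0 0 0 0 0;0 0 0 0 0 0;0 0 0 0 0 0;0 0 0 0 0 0;0 0 0 0 0 0", claw=4, squeeze=35)

```text
t: 8.9
eef_pos: [529.7, 346.7, 51.0]
orientation: [0.762, 0.648, 0.004, 0.0]
ft_force: [0.3, -0.2, -2.1]
finger_gap: 46.9
```

Request:
send_rows(steps="0 0 0 0 0 0;0 0 1.5 0 0 0;0 0 0 0 0 0")

```text
t: 9.2
eef_pos: [529.5, 346.4, 66.6]
orientation: [0.762, 0.648, 0.004, 0.0]
ft_force: [0.7, 1.0, -1.3]
finger_gap: 47.4
```

Request:
send_rows(steps="0 0 3 0 0 0;0 0 4 0 0 0;0 0 4 0 0 0;0.1 -2 1 0 0.004 0;0.1 -4 0 0 0.004 0")

```text
t: 9.7
eef_pos: [528.6, 292.2, 192.5]
orientation: [0.759, 0.651, 0.003, -0.005]
ft_force: [0.8, -0.5, -2.0]
finger_gap: 47.5
```

Request:
send_rows(steps="0.1 -4 0 0 0 0;0.1 -4 0 0 0 0;0.1 -4 0 0 0 0;0.1 -4 0 0 0 0;0.1 -4 0 0 0 0")

```text
t: 10.2
eef_pos: [533.7, 86.9, 196.2]
orientation: [0.757, 0.653, 0.006, -0.003]
ft_force: [0.4, -0.4, -2.8]
finger_gap: 47.2
```

Request:
send_rows(steps="0.1 -4 0 0 0 0;0.1 -4 0 0 0 0;0.1 -4 0 0 0 0;0.1 -4 0 0 0 0;0 -2 0 0 0 0")

```text
t: 10.7
eef_pos: [536.6, -105.0, 198.3]
orientation: [0.759, 0.651, 0.006, -0.001]
ft_force: [0.0, -0.6, -0.4]
finger_gap: 47.7
```

Request:
send_rows(steps="0 0 0 0 0 0;0 0 0 0 0 0")

```text
t: 10.9
eef_pos: [536.0, -109.1, 198.6]
orientation: [0.761, 0.649, 0.005, -0.001]
ft_force: [0.7, 0.8, -1.2]
finger_gap: 47.2
```

```bash
python3 -c "
from h import *
go(542,-105,100,-9)"
```

```text
t 10.9 delta cm [ 0.6   0.41 -9.86] rv [-0.008  0.007  0.002] gap 47.2
```

Request:
send_rows(steps="0.4 0.4 -3 -0.008 0.007 0;0 0 -4 0 0 0;0 0 -3 0 0 0;0 0 -1 0 0 0;0 0 0 0 0 0")

```text
t: 11.4
eef_pos: [543.3, -95.6, 88.6]
orientation: [0.758, 0.653, 0.004, 0.002]
ft_force: [0.0, -0.6, -2.3]
finger_gap: 47.0
```

```bash
python3 - <<'E'
from h import *
go(540,-105,60,-9)
c=capture("wrist");d=capture("scene");e=capture("side")
cv2.imwrite("pics/w4.png",np.hstack([c["image"][:,100:500],np.vstack([cv2.resize(d["image"][200:340,100:290],(380,280)),cv2.resize(e["image"][90:200,210:310],(380,418))[:140+0]])]))
E
```

```text
t 11.4 delta cm [-0.33 -0.94 -2.86] rv [-0.003  0.008 -0.008] gap 47.0
```

View pics/w4.png

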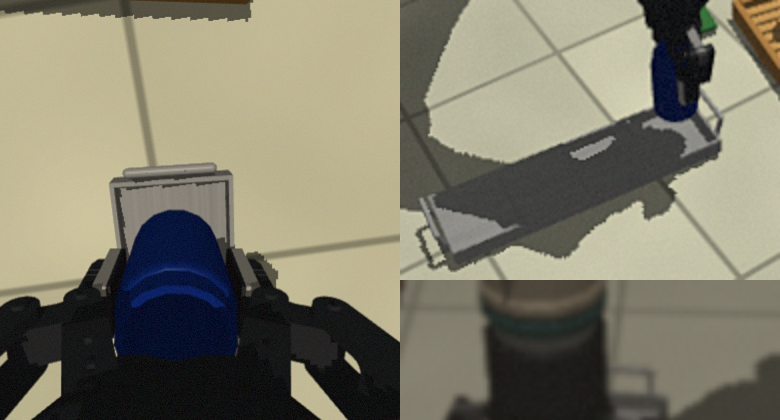

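Picture 8: the blue jar is over the leftmost compartment. The caddy's left-end rim corners in the wrist view are at about (212,184) and (332,176) full-frame. I'll use these close-range points to refine the caddy position.

```bash
python3 - <<'E'
from h import *
c=capture("wrist")
L=onz(c,(211,184),26)[:2];R=onz(c,(332,175),26)[:2];print(L,R,np.linalg.norm(L-R))
print(fit([(-40.5,151.5),(40.5,151.5)],[L,R]))
m=(L+R)/2
for a in(-5,-4):
  a=np.radians(a);y=np.array([-np.sin(a),np.cos(a)])
  for k in(112.5,37.5,-37.5,-112.5): print((m+y*(k-151.5)).round(1))
go(540,-105,60,-9)
E
```

```text
[506.6 -64.6] [585.7 -70.7] 79.33485992928962
(np.float64(-4.41), array([ 534.5, -218.7]), array([[-0.8,  0.1],
       [ 0.8, -0.1]]))
[ 542.8 -106.5]
[ 536.2 -181.2]
[ 529.7 -255.9]
[ 523.1 -330.6]
[ 543.4 -106.6]
[ 538.2 -181.4]
[ 533.  -256.2]
[ 527.7 -331. ]
t 11.6 delta cm [-0.51 -0.78 -3.09] rv [-0.001  0.013 -0.006] gap 47.4
```

Request:
send_rows(steps="-0.2 -0.8 -1 0 0.012 0;0 0 -2 0 0 0;0 0 -1 0 0 0;0 0 0 0 0 0")

```text
t: 12.0
eef_pos: [545.7, -108.8, 52.6]
orientation: [0.759, 0.651, 0.002, 0.003]
ft_force: [-0.5, 0.2, -1.9]
finger_gap: 47.5
```

```bash
python3 -c "
from h import *
go(543,-104,41,-9)"
```

```text
t 12.0 delta cm [-0.27  0.48 -1.16] rv [ 0.001  0.007 -0.004] gap 47.5
```

Request:
send_rows(steps="-0.2 0.3 -0.5 0 0.006 0;0 0 -0.3 0 0 0;0 0 0 0 0 0")

```text
t: 12.3
eef_pos: [544.1, -106.1, 44.9]
orientation: [0.759, 0.651, 0.0, 0.001]
ft_force: [-0.2, -0.2, -1.0]
finger_gap: 47.5
```

Request:
send_rows(steps="0 0 -0.2 0 0 0;0 0 0 0 0 0")

```text
t: 12.5
eef_pos: [544.5, -106.0, 43.3]
orientation: [0.759, 0.651, 0.0, 0.002]
ft_force: [0.2, -0.3, -2.5]
finger_gap: 47.1
```

Request:
send_rows(steps="0 0 -0.2 0 0 0;0 0 0 0 0 0")

```text
t: 12.7
eef_pos: [544.8, -106.0, 41.5]
orientation: [0.759, 0.651, 0.001, 0.002]
ft_force: [0.0, 0.2, -2.0]
finger_gap: 46.9
```

Request:
send_rows(steps="0 0 -0.1 0 0 0;0 0 0 0 0 0")

```text
t: 12.9
eef_pos: [545.0, -106.0, 40.5]
orientation: [0.759, 0.651, 0.001, 0.002]
ft_force: [0.0, 0.0, -0.1]
finger_gap: 47.0
```

Request:
send_rows(steps="0 0 -0.1 0 0 0;0 0 0 0 0 0")

```text
t: 13.1
eef_pos: [545.2, -106.2, 40.6]
orientation: [0.759, 0.651, 0.001, 0.002]
ft_force: [0.1, 0.2, -1.5]
finger_gap: 47.2
```

Request:
send_rows(steps="0 0 -0.1 0 0 0;0 0 0 0 0 0")

```text
t: 13.3
eef_pos: [545.4, -106.4, 40.5]
orientation: [0.759, 0.651, 0.001, 0.003]
ft_force: [-0.8, -0.4, -2.1]
finger_gap: 47.5
```

Request:
send_rows(steps="0 0 -0.3 0 0 0;0 0 0 0 0 0")

```text
t: 13.5
eef_pos: [545.9, -106.9, 40.8]
orientation: [0.76, 0.65, 0.0, 0.004]
ft_force: [-0.1, 1.7, -2.3]
finger_gap: 47.3
```

The arm stops at z≈40.7, as predicted for contact (41). Releasing.

Request:
send_rows(steps="0 0 0 0 0 0;0 0 0 0 0 0;0 0 0 0 0 0;0 0 0 0 0 0", claw=8.5)

```text
t: 13.9
eef_pos: [546.3, -107.0, 40.3]
orientation: [0.76, 0.65, 0.001, 0.004]
ft_force: [0.5, -0.0, -0.7]
finger_gap: 84.9
```

```bash
python3 - <<'E'
from h import *
go(545,-106,41,-9)
c=capture("wrist");d=capture("scene")
cv2.imwrite("pics/w5.png",np.hstack([c["image"][:,100:500],cv2.resize(d["image"][210:350,100:290],(380,420))]))
E
```

```text
t 13.9 delta cm [-0.13  0.1   0.07] rv [ 0.006  0.007 -0.002] gap 84.9
```

View pics/w5.png

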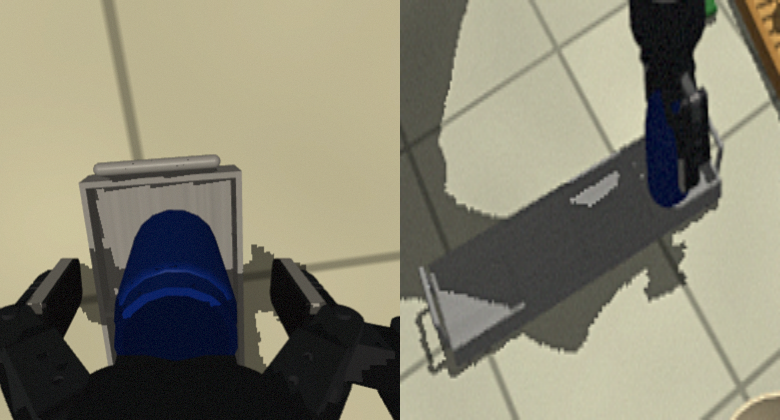

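Picture 9: the blue jar stands upright inside the left compartment and the fingers are clear of it. Next is yellow.

Request:
send_rows(steps="0 0 4 0.003 0.004 0;0 0 4.5 0.003 0.004 0;-0.2 2 3.5 0 0 0;-0.4 4.5 1 0 0 0;-0.4 4.5 0 0 0 0")

```text
t: 14.5
eef_pos: [534.8, -2.2, 172.6]
orientation: [0.764, 0.645, -0.002, -0.001]
ft_force: [0.6, 0.5, -0.3]
finger_gap: 85.0
```

Request:
send_rows(steps="-0.4 4.5 0 0 0 0;-0.4 4.5 0 0 0 0;-0.4 4.5 0 0 0 0;-0.4 4.5 0 0 0 0;-0.4 4.5 0 0 0 0")

```text
t: 15.0
eef_pos: [513.9, 229.6, 173.8]
orientation: [0.766, 0.643, -0.001, 0.0]
ft_force: [0.2, -0.3, -0.0]
finger_gap: 85.0
```

Request:
send_rows(steps="-0.2 3.5 0 0 0 0;0 0 0 0 0 0;0 0 0 0 0 0")

```text
t: 15.3
eef_pos: [508.5, 275.8, 173.8]
orientation: [0.762, 0.648, 0.0, -0.002]
ft_force: [-0.0, -0.5, -0.4]
finger_gap: 84.9
```

```bash
python3 - <<'E'
from h import *
c=capture("wrist")
for x in landmark_of(c,"jar_yellow_mid")[:2]: print(round(x["p"],2),np.round(x["position"]),onz(c,x["position"],60))
for x in landmark_of(c,"jar_red_mid")[:2]: print(round(x["p"],2),np.round(x["position"]),onz(c,x["position"],60))
go(514,270,120,-9)
E
```

```text
0.59 [286. 206.] [514.7 271.   60. ]
0.45 [377. 112.] [594.5 333.7  60. ]
0.89 [276. 288.] [494.3 196.5  60. ]
t 15.45 delta cm [ 0.49 -0.42 -5.4 ] rv [-0.004 -0.002  0.007] gap 84.9
```

Yellow at (514.5,271) agrees with the earlier measurements. Descending.

Request:
send_rows(steps="0.6 -0.4 -2 0 0 0;0 0 -4 0 0 0;0 0 -4 0 0 0;0 0 -1.5 0 0 0;0 0 0 0 0 0")

```text
t: 15.95
eef_pos: [520.0, 260.6, 57.0]
orientation: [0.767, 0.642, 0.002, 0.001]
ft_force: [0.2, -0.9, 0.5]
finger_gap: 85.2
```

```bash
python3 -c "
from h import *
go(514.5,271,47,-9)"
```

```text
t 15.95 delta cm [-0.55  1.04 -1.  ] rv [-0.001  0.003  0.02 ] gap 85.2
```

Request:
send_rows(steps="-0.5 0.9 -0.6 0 0.003 0.015;0 0 0 0 0 0;0 0 -0.3 0 0 0;0 0 0 0 0 0")

```text
t: 16.35
eef_pos: [516.9, 269.0, 50.2]
orientation: [0.763, 0.647, 0.002, 0.0]
ft_force: [-0.1, 0.6, 0.2]
finger_gap: 85.0
```

Request:
send_rows(steps="0 0 0 0 0 0;0 0 0 0 0 0;0 0 0 0 0 0;0 0 0 0 0 0;0 0 0 0 0 0", claw=4)

```text
t: 16.85
eef_pos: [517.7, 269.5, 52.0]
orientation: [0.763, 0.647, 0.003, 0.001]
ft_force: [-0.8, 0.3, -2.1]
finger_gap: 47.0
```

Request:
send_rows(steps="0 0 1 0 0 0;0 0 1 0 0 0;0 0 0 0 0 0")

```text
t: 17.15
eef_pos: [517.4, 269.1, 73.1]
orientation: [0.763, 0.647, 0.003, 0.001]
ft_force: [-0.3, 0.2, -2.2]
finger_gap: 47.5
```

Request:
send_rows(steps="0 0 4 0 0 0;0 0 4 0 0 0;0 -0.5 3 0 0 0;0.1 -3 0 0 0.002 0;0.2 -4.5 0 -0.002 0 0")

```text
t: 17.65
eef_pos: [518.6, 195.6, 188.8]
orientation: [0.759, 0.651, 0.004, -0.001]
ft_force: [0.5, -2.0, -1.5]
finger_gap: 47.1
```

Request:
send_rows(steps="0.2 -4.5 0 0 0 0;0.2 -4.5 0 0 0 0;0.2 -4.5 0 0 0 0;0.2 -4.5 0 0 0 0;0.2 -4.5 0 0 0 0")

```text
t: 18.15
eef_pos: [528.4, -36.0, 191.8]
orientation: [0.757, 0.653, 0.007, 0.0]
ft_force: [0.7, 0.2, -2.4]
finger_gap: 47.2
```

Request:
send_rows(steps="0.2 -4.5 0 0 0 0;0.2 -4.5 0 0 0 0;0.1 -4 0 0 0 0;0 0 0 0 0 0;0 0 0 0 0 0")

```text
t: 18.65
eef_pos: [531.0, -181.9, 192.6]
orientation: [0.762, 0.648, 0.005, 0.003]
ft_force: [-0.9, 1.0, -1.6]
finger_gap: 47.5
```

```bash
python3 -c "
from h import *
go(537,-181,110,-9)"
```

```text
t 18.65 delta cm [ 0.6   0.09 -8.26] rv [-0.003  0.012  0.005] gap 47.5
```

Request:
send_rows(steps="0.4 0 -2 -0.003 0.012 0;0 0 -3 0 0 0;0 0 0 0 0 0")

```text
t: 18.95
eef_pos: [535.6, -180.0, 142.9]
orientation: [0.761, 0.648, 0.0, 0.001]
ft_force: [-0.7, 0.2, 0.0]
finger_gap: 47.4
```

```bash
python3 -c "
from h import *
go(537,-181,42,-9)"
```

```text
t 18.95 delta cm [  0.14  -0.1  -10.09] rv [0.001 0.002 0.003] gap 47.4
```

Request:
send_rows(steps="0 -0.1 -3 0 0 0;0 0 -3 0 0 0;0 0 -2 0 0 0;0 0 0 0 0 0")

```text
t: 19.35
eef_pos: [539.7, -176.2, 65.8]
orientation: [0.759, 0.651, 0.003, 0.003]
ft_force: [-0.3, 0.6, -1.9]
finger_gap: 47.3
```

```bash
python3 -c "
from h import *
go(537,-181,42,-9)"
```

```text
t 19.35 delta cm [-0.27 -0.48 -2.38] rv [ 0.     0.009 -0.004] gap 47.3
```

Request:
send_rows(steps="-0.2 -0.5 -0.8 0 0.009 0;0 0 -0.6 0 0 0;0 0 -0.2 0 0 0;0 0 0 0 0 0")

```text
t: 19.75
eef_pos: [541.1, -180.7, 53.4]
orientation: [0.758, 0.652, 0.002, 0.003]
ft_force: [-0.7, -0.5, -2.7]
finger_gap: 47.3
```

Request:
send_rows(steps="0 0 -0.2 0 0 0;0 0 0 0 0 0")

```text
t: 19.95
eef_pos: [541.7, -181.0, 52.3]
orientation: [0.758, 0.652, 0.002, 0.003]
ft_force: [0.2, 0.4, -1.6]
finger_gap: 47.6
```

Request:
send_rows(steps="0 0 -0.2 0 0 0;0 0 0 0 0 0")

```text
t: 20.15
eef_pos: [541.9, -181.1, 50.5]
orientation: [0.758, 0.652, 0.002, 0.004]
ft_force: [-1.4, 0.2, -1.1]
finger_gap: 47.6
```

Request:
send_rows(steps="-0.3 0 -0.4 0 0.007 0;0 0 0 0 0 0")

```text
t: 20.35
eef_pos: [538.7, -181.1, 46.3]
orientation: [0.758, 0.652, -0.001, 0.001]
ft_force: [-0.6, 0.4, -1.2]
finger_gap: 46.9
```

Request:
send_rows(steps="0 0 -0.2 0 0 0;0 0 0 0 0 0")

```text
t: 20.55
eef_pos: [538.5, -181.1, 43.9]
orientation: [0.758, 0.652, -0.001, 0.001]
ft_force: [-0.1, 0.1, -2.8]
finger_gap: 47.4
```

Request:
send_rows(steps="0 0 -0.2 0 0 0;0 0 0 0 0 0")

```text
t: 20.75
eef_pos: [538.8, -181.1, 42.0]
orientation: [0.758, 0.652, -0.001, 0.001]
ft_force: [-1.1, -0.5, -1.6]
finger_gap: 47.0
```

Request:
send_rows(steps="0 0 -0.2 0 0 0;0 0 0 0 0 0")

```text
t: 20.95
eef_pos: [539.1, -181.3, 42.5]
orientation: [0.759, 0.652, -0.001, 0.002]
ft_force: [0.2, 0.0, -2.7]
finger_gap: 47.4
```

Contact at 42 as predicted. Releasing and going to red.

Request:
send_rows(steps="0 0 0 0 0 0;0 0 0 0 0 0;0 0 0 0 0 0;0 0 0 0 0 0", claw=8.5)

```text
t: 21.35
eef_pos: [539.8, -181.4, 42.7]
orientation: [0.758, 0.652, -0.0, 0.003]
ft_force: [0.3, -0.1, 0.4]
finger_gap: 84.5
```

Request:
send_rows(steps="0 0 4 0 0.004 0;0 0 4.5 0 0 0;0 0 3.5 0 0 0;-0.4 4 1 0 0 0;-0.4 4.5 0 0 0 0")

```text
t: 21.85
eef_pos: [530.3, -101.8, 174.8]
orientation: [0.763, 0.647, -0.003, 0.001]
ft_force: [0.2, 0.9, -1.4]
finger_gap: 84.9
```

Request:
send_rows(steps="-0.4 4.5 0 0 0 0;-0.4 4.5 0 0 0 0;-0.4 4.5 0 0 0 0;-0.4 4.5 0 0 0 0;-0.5 4.5 0 0 0 0")

```text
t: 22.35
eef_pos: [508.7, 129.3, 176.0]
orientation: [0.765, 0.644, -0.002, 0.002]
ft_force: [1.2, 0.4, 0.5]
finger_gap: 84.7
```

Request:
send_rows(steps="-0.4 4.5 0 0 0 0;-0.2 0.5 0 0 0 0;0 0 0 0 0 0;0 0 0 0 0 0")

```text
t: 22.75
eef_pos: [500.0, 190.4, 176.2]
orientation: [0.76, 0.649, -0.0, 0.001]
ft_force: [1.4, -0.5, 0.5]
finger_gap: 84.9
```

```bash
python3 - <<'E'
from h import *
c=capture("wrist")
for k in("jar_red_mid","jar_white_mid"):
  for x in landmark_of(c,k)[:2]: print(k,round(x["p"],2),np.round(x["position"]),onz(c,x["position"],60))
go(498,197,47,-9)
d=capture("scene");cv2.imwrite("pics/s6.png",cv2.resize(d["image"][120:350,100:440],None,fx=2,fy=2))
E
```

```text
jar_red_mid 0.7 [273. 193.] [497.7 196.9  60. ]
jar_red_mid 0.49 [267. 271.] [480.9 127.3  60. ]
jar_white_mid 0.97 [266. 272.] [480.4 126.5  60. ]
t 22.9 delta cm [ -0.25   0.83 -12.92] rv [0.002 0.    0.003] gap 85.0
```

View pics/s6.png

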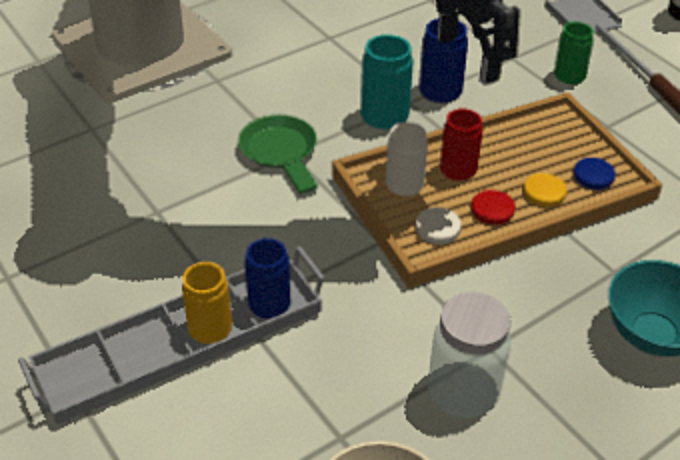

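Picture 10: blue (268,280) and yellow (208,300) stand upright in the two left compartments. Red (462,145), white (405,158) and all the lids are undisturbed.

Request:
send_rows(steps="-0.2 0.8 -2 0 0 0;0 0 -4 0 0 0;-0.2 0.3 -4 0 0 0;-0.2 0.3 -1.5 0 0 0;0 0 0 0 0 0")

```text
t: 23.45
eef_pos: [498.8, 196.6, 59.1]
orientation: [0.765, 0.644, 0.002, 0.003]
ft_force: [-0.3, 0.5, 0.1]
finger_gap: 85.0
```

```bash
python3 -c "
from h import *
go(498,197,48,-9)"
```

```text
t 23.45 delta cm [-0.08  0.04 -1.11] rv [0.002 0.007 0.015] gap 85.0
```

Request:
send_rows(steps="-0.1 0 -0.8 0 0.007 0.012;0 0 0 0 0 0;0 0 -0.3 0 0 0;0 0 0 0 0 0")

```text
t: 23.85
eef_pos: [500.4, 194.7, 49.7]
orientation: [0.763, 0.647, 0.001, 0.002]
ft_force: [-0.2, -0.2, -0.1]
finger_gap: 85.1
```

Request:
send_rows(steps="0 0 0 0 0 0;0 0 0 0 0 0;0 0 0 0 0 0;0 0 0 0 0 0;0 0 0 0 0 0", claw=4)

```text
t: 24.35
eef_pos: [501.3, 195.1, 51.4]
orientation: [0.763, 0.647, 0.002, 0.002]
ft_force: [-0.3, 0.1, -1.3]
finger_gap: 47.7
```

Request:
send_rows(steps="0 0 1 0 0 0;0 0 1 0 0 0;0 0 0 0 0 0")

```text
t: 24.65
eef_pos: [501.0, 195.1, 72.8]
orientation: [0.762, 0.647, 0.002, 0.002]
ft_force: [-0.3, 0.4, -0.6]
finger_gap: 47.6
```

Request:
send_rows(steps="0 0 4 0 0 0;0 0 4 0 0 0;0 -0.5 3 0 0 0;0.2 -3 0 0 0.002 0;0.3 -4.5 0 -0.002 0 0")

```text
t: 25.15
eef_pos: [505.0, 121.2, 188.8]
orientation: [0.758, 0.652, 0.003, 0.001]
ft_force: [0.9, -0.8, -1.5]
finger_gap: 47.0
```

Request:
send_rows(steps="0.3 -4.5 0 0 0 0;0.4 -4.5 0 0 0 0;0.4 -4.5 0 0 0 0;0.3 -4.5 0 0 0 0;0.3 -4.5 0 0 0 0")

```text
t: 25.65
eef_pos: [522.0, -110.8, 191.7]
orientation: [0.757, 0.654, 0.005, 0.002]
ft_force: [0.7, -0.3, -0.9]
finger_gap: 47.4
```

Request:
send_rows(steps="0.3 -4.5 0 0 0 0;0.3 -4.5 0 0 0 0;0.1 -4 0 0 0 0;0 0 0 0 0 0;0 0 0 0 0 0")

```text
t: 26.15
eef_pos: [526.0, -256.7, 192.0]
orientation: [0.761, 0.648, 0.004, 0.004]
ft_force: [0.3, 0.6, -1.7]
finger_gap: 47.4
```

Request:
send_rows(steps="0 0 -2 -0.003 0.012 0;0 0 -3 0 0 0;0 0 0 0 0 0")

```text
t: 26.45
eef_pos: [525.9, -253.9, 139.8]
orientation: [0.76, 0.649, -0.002, 0.001]
ft_force: [-1.5, 1.4, -1.5]
finger_gap: 47.5
```

```bash
python3 -c "
from h import *
go(531,-256,42,-9)"
```

```text
t 26.45 delta cm [ 0.51 -0.21 -9.78] rv [ 0.004 -0.002 -0.   ] gap 47.5
```

Request:
send_rows(steps="0.2 -0.4 -3 0 0 0;0 0 -3 0 0 0;0 -0.1 -2 0 0 0;0 0 0 0 0 0")

```text
t: 26.85
eef_pos: [530.5, -252.4, 58.6]
orientation: [0.757, 0.653, -0.001, 0.001]
ft_force: [-0.9, 0.0, -1.3]
finger_gap: 47.4
```

```bash
python3 -c "
from h import *
go(531,-256,42,-9)"
```

```text
t 26.85 delta cm [ 0.05 -0.36 -1.66] rv [ 0.003 -0.    -0.01 ] gap 47.4
```

Request:
send_rows(steps="0 -0.4 -0.6 0 0 0;0 0 -0.3 0 0 0;0 0 0 0 0 0")

```text
t: 27.15
eef_pos: [533.0, -254.8, 51.7]
orientation: [0.756, 0.654, 0.0, 0.002]
ft_force: [0.5, -0.7, -1.0]
finger_gap: 47.0
```

Request:
send_rows(steps="0 0 -0.2 0 0 0;0 0 0 0 0 0")

```text
t: 27.35
eef_pos: [534.0, -255.2, 51.2]
orientation: [0.756, 0.654, 0.001, 0.003]
ft_force: [0.9, -0.4, -1.5]
finger_gap: 47.5
```

Request:
send_rows(steps="0 0 -0.2 0 0 0;0 0 0 0 0 0")

```text
t: 27.55
eef_pos: [534.4, -255.6, 49.9]
orientation: [0.756, 0.654, 0.001, 0.004]
ft_force: [-1.1, 0.1, -0.2]
finger_gap: 47.5
```

Request:
send_rows(steps="0 0 -0.2 0 0 0;0 0 0 0 0 0")

```text
t: 27.75
eef_pos: [534.4, -255.8, 47.9]
orientation: [0.756, 0.654, 0.001, 0.004]
ft_force: [0.3, -0.3, -1.4]
finger_gap: 47.1
```

Request:
send_rows(steps="-0.3 0 -0.3 0.003 0.007 0;0 0 0 0 0 0")

```text
t: 27.95
eef_pos: [531.0, -255.8, 44.6]
orientation: [0.756, 0.654, -0.001, 0.0]
ft_force: [0.3, -0.5, -1.9]
finger_gap: 47.1
```

Request:
send_rows(steps="0 0 -0.2 0 0 0;0 0 0 0 0 0")

```text
t: 28.15
eef_pos: [531.0, -255.8, 42.3]
orientation: [0.756, 0.654, -0.001, 0.0]
ft_force: [-0.5, 1.6, -1.6]
finger_gap: 46.9
```

Request:
send_rows(steps="0 0 -0.2 0 0 0;0 0 0 0 0 0")

```text
t: 28.35
eef_pos: [531.5, -255.9, 41.6]
orientation: [0.756, 0.654, -0.001, 0.001]
ft_force: [-0.7, -0.5, -1.3]
finger_gap: 47.5
```

Request:
send_rows(steps="0 0 -0.2 0 0 0;0 0 0 0 0 0")

```text
t: 28.55
eef_pos: [532.0, -256.2, 41.7]
orientation: [0.756, 0.654, -0.001, 0.002]
ft_force: [0.3, -0.0, -1.8]
finger_gap: 47.0
```

Contact at 41.6, as expected. Releasing and going to white.

Request:
send_rows(steps="0 0 0 0 0 0;0 0 0 0 0 0;0 0 0 0 0 0;0 0 0 0 0 0", claw=8.5)

```text
t: 28.95
eef_pos: [532.5, -256.3, 41.4]
orientation: [0.756, 0.654, -0.001, 0.002]
ft_force: [-0.3, 0.4, 0.1]
finger_gap: 84.7
```

Request:
send_rows(steps="0 0 4 0 0.004 0;0 0 4.5 0 0 0;0 0 3.5 0 0 0;-0.5 4 1 0 0 0;-0.5 4.5 0 0 0 0")

```text
t: 29.45
eef_pos: [520.8, -176.3, 173.3]
orientation: [0.76, 0.649, -0.003, 0.001]
ft_force: [1.3, 0.3, 0.6]
finger_gap: 85.0
```

Request:
send_rows(steps="-0.5 4.5 0 0 0 0;-0.5 4.5 0 0 0 0;-0.5 4.5 0 0 0 0;-0.5 4.5 0 0 0 0;-0.5 4.5 0 0 0 0")

```text
t: 29.95
eef_pos: [494.7, 54.9, 174.7]
orientation: [0.762, 0.647, -0.002, 0.002]
ft_force: [0.2, 0.0, 0.9]
finger_gap: 85.1
```

Request:
send_rows(steps="-0.5 4.5 0 0 0 0;-0.3 1 0 0 0 0;0 0 0 0 0 0;0 0 0 0 0 0")

```text
t: 30.35
eef_pos: [484.9, 119.9, 175.2]
orientation: [0.758, 0.652, -0.0, 0.001]
ft_force: [-0.3, -0.7, -1.0]
finger_gap: 84.8
```

```bash
python3 - <<'E'
from h import *
c=capture("wrist")
for k in("jar_white_mid",):
  for x in landmark_of(c,k)[:2]: print(k,round(x["p"],2),np.round(x["position"]),onz(c,x["position"],60))
go(482,126,48,-9)
E
```

```text
jar_white_mid 0.92 [270. 197.] [480.2 124.   60. ]
t 30.45 delta cm [ -0.32   0.73 -12.71] rv [ 0.002  0.001 -0.005] gap 84.8
```

Request:
send_rows(steps="-0.4 0.7 -2 0 0 0;0 0 -4 0 0 0;-0.2 0.2 -4 0 0 0;-0.2 0.3 -1.5 0 0 0;0 0 0 0 0 0")

```text
t: 30.95
eef_pos: [481.5, 120.7, 57.4]
orientation: [0.765, 0.645, 0.001, 0.004]
ft_force: [-0.8, -0.4, -0.1]
finger_gap: 85.0
```

```bash
python3 -c "
from h import *
go(481.5,124.5,48,-9)"
```

```text
t 30.95 delta cm [ 0.    0.38 -0.94] rv [0.005 0.007 0.013] gap 85.0
```

Request:
send_rows(steps="-0.1 0.4 -0.6 0.005 0.007 0.01;0 0 0 0 0 0;0 0 -0.3 0 0 0;0 0 0 0 0 0")

```text
t: 31.35
eef_pos: [483.2, 122.0, 49.9]
orientation: [0.763, 0.646, 0.001, 0.001]
ft_force: [-0.0, 1.0, -0.7]
finger_gap: 84.8
```

Request:
send_rows(steps="0 0 0 0 0 0;0 0 0 0 0 0;0 0 0 0 0 0;0 0 0 0 0 0;0 0 0 0 0 0", claw=4)

```text
t: 31.85
eef_pos: [484.0, 122.1, 51.4]
orientation: [0.763, 0.646, 0.002, 0.002]
ft_force: [-0.3, -0.5, -2.0]
finger_gap: 47.4
```

Request:
send_rows(steps="0 0 1 0 0 0;0 0 1 0 0 0;0 0 0 0 0 0")

```text
t: 32.15
eef_pos: [483.6, 122.2, 72.8]
orientation: [0.763, 0.647, 0.002, 0.002]
ft_force: [-0.0, 0.0, -2.1]
finger_gap: 46.9
```

Request:
send_rows(steps="0 0 4 0 0 0;0 0 4 0 0 0;0 -0.5 3 0 0 0;0.3 -3 0 0 0.002 0;0.4 -4.5 0 -0.002 0 0")

```text
t: 32.65
eef_pos: [490.1, 47.9, 188.8]
orientation: [0.759, 0.652, 0.003, 0.001]
ft_force: [0.8, -1.0, -1.8]
finger_gap: 47.0
```

Request:
send_rows(steps="0.4 -4.5 0 0 0 0;0.5 -4.5 0 0 0 0;0.5 -4.5 0 0 0 0;0.5 -4.5 0 0 0 0;0.4 -4.5 0 0 0 0")

```text
t: 33.15
eef_pos: [513.0, -184.6, 191.7]
orientation: [0.757, 0.653, 0.005, 0.002]
ft_force: [0.4, 0.6, -1.7]
finger_gap: 47.2
```

Request:
send_rows(steps="0.4 -4.5 0 0 0 0;0.4 -4.5 0 0 0 0;0.2 -4 0 0 0 0;0 0 0 0 0 0;0 0 0 0 0 0")

```text
t: 33.65
eef_pos: [519.1, -330.4, 191.4]
orientation: [0.762, 0.648, 0.003, 0.004]
ft_force: [-0.0, -0.1, -1.6]
finger_gap: 47.6
```

Request:
send_rows(steps="0 0 -2 -0.001 0.01 0;0 0 -3 0 0 0;0 0 0 0 0 0")

```text
t: 33.95
eef_pos: [518.7, -327.3, 138.7]
orientation: [0.761, 0.649, -0.001, 0.0]
ft_force: [-1.1, -0.0, -2.1]
finger_gap: 47.4
```

```bash
python3 -c "
from h import *
go(525,-331,42,-9)"
```

```text
t 33.95 delta cm [ 0.63 -0.37 -9.67] rv [ 0.002 -0.002  0.001] gap 47.4
```

Request:
send_rows(steps="0.3 -0.5 -3 0 0 0;0 0 -3 0 0 0;0 -0.2 -2 0 0 0;0 0 0 0 0 0")

```text
t: 34.35
eef_pos: [524.3, -327.9, 57.4]
orientation: [0.758, 0.653, -0.0, -0.0]
ft_force: [-0.7, 0.6, -1.5]
finger_gap: 47.2
```

```bash
python3 -c "
from h import *
go(525,-331,42,-9)"
```

```text
t 34.35 delta cm [ 0.07 -0.31 -1.54] rv [-0.    -0.001 -0.009] gap 47.2
```

Request:
send_rows(steps="0 -0.3 -0.7 0 0 0;0 0 -0.4 0 0 0;0 0 0 0 0 0")

```text
t: 34.65
eef_pos: [526.8, -329.3, 48.4]
orientation: [0.757, 0.654, 0.001, 0.001]
ft_force: [-0.2, 0.4, -2.0]
finger_gap: 47.2
```

Request:
send_rows(steps="-0.1 0 -0.2 0 0.003 0;0 0 0 0 0 0")

```text
t: 34.85
eef_pos: [526.7, -329.7, 47.9]
orientation: [0.757, 0.654, -0.0, 0.001]
ft_force: [0.4, -0.1, -1.5]
finger_gap: 47.2
```

Request:
send_rows(steps="0 0 -0.2 0 0 0;0 0 0 0 0 0")

```text
t: 35.05
eef_pos: [527.1, -330.1, 46.7]
orientation: [0.757, 0.654, 0.0, 0.002]
ft_force: [-0.4, 0.2, -2.7]
finger_gap: 47.4
```

Request:
send_rows(steps="0 0 -0.2 0 0 0;0 0 0 0 0 0")

```text
t: 35.25
eef_pos: [527.1, -330.3, 44.8]
orientation: [0.757, 0.654, 0.0, 0.002]
ft_force: [-0.6, -0.5, -0.8]
finger_gap: 47.1
```

Request:
send_rows(steps="0 0 -0.2 0 0.003 0;0 0 0 0 0 0")

```text
t: 35.45
eef_pos: [527.1, -330.3, 42.5]
orientation: [0.757, 0.654, -0.001, 0.001]
ft_force: [-1.4, 0.4, -1.8]
finger_gap: 47.0
```

Request:
send_rows(steps="0 0 -0.2 0 0 0;0 0 0 0 0 0")

```text
t: 35.65
eef_pos: [527.6, -330.6, 41.7]
orientation: [0.757, 0.654, -0.001, 0.002]
ft_force: [0.9, 0.3, -1.6]
finger_gap: 47.0
```

Request:
send_rows(steps="0 0 -0.2 0 0 0;0 0 0 0 0 0")

```text
t: 35.85
eef_pos: [528.0, -331.0, 41.9]
orientation: [0.757, 0.654, -0.001, 0.002]
ft_force: [0.4, -0.2, -1.3]
finger_gap: 47.1
```

Contact. Releasing and backing off.

Request:
send_rows(steps="0 0 0 0 0 0;0 0 0 0 0 0;0 0 0 0 0 0;0 0 0 0 0 0", claw=8.5)

```text
t: 36.25
eef_pos: [528.4, -331.2, 41.7]
orientation: [0.757, 0.654, -0.001, 0.003]
ft_force: [0.7, 0.7, -0.3]
finger_gap: 85.6
```

Request:
send_rows(steps="0 0 4 0 0 0;0 0 4.5 0 0 0;0 0 4.5 0 0 0;0 0 4 0 0 0;0 0 4 0 0 0")

```text
t: 36.75
eef_pos: [522.4, -328.1, 250.4]
orientation: [0.756, 0.654, -0.004, -0.005]
ft_force: [1.3, -1.3, -0.6]
finger_gap: 85.0
```

Request:
send_rows(steps="-2 -3 2 0 0 0;-2 -3 2 0 0 0;-2 -3 1 0 0 0;0 0 0 0 0 0;0 0 0 0 0 0")

```text
t: 37.25
eef_pos: [464.1, -420.8, 310.6]
orientation: [0.755, 0.655, -0.001, 0.001]
ft_force: [0.4, 0.6, 0.5]
finger_gap: 84.9
```

```bash
python3 - <<'E'
from h import *
c=capture("wrist");d=capture("scene");e=capture("side")
i=np.hstack([cv2.resize(d["image"][150:345,90:440],(500,279)),cv2.resize(e["image"][90:370,170:320],(300,560))[:279]])
cv2.imwrite("pics/f.png",np.hstack([cv2.resize(d["image"][150:345,90:440],(490,273)),cv2.resize(e["image"][95:245,200:370],(309,273))]))
for k in list(Z)[:4]:
  for n,q in(("sc",d),("si",e)):
    for x in landmark_of(q,k)[:1]: print(k,n,round(x["p"],2),onz(q,x["position"],50))
print(state()["t"],state()["eef_pos"],state()["ft_force"])
E
```

```text
jar_red_mid sc 0.77 [ 526.3 -253.1   50. ]
jar_red_mid si 0.72 [ 528.  -243.2   50. ]
jar_yellow_mid sc 0.92 [ 537.9 -186.5   50. ]
jar_yellow_mid si 0.72 [ 545.5 -187.6   50. ]
jar_blue_mid sc 0.94 [322.1 223.2  50. ]
jar_blue_mid si 0.81 [335.7 304.9  50. ]
jar_white_mid sc 0.73 [ 528.4 -332.6   50. ]
jar_white_mid si 0.54 [ 523.2 -342.6   50. ]
37.8 [ 464.4945805  -420.32166943  310.16632609] [0.08501369 0.61683477 1.05347105]
```

View pics/f.png

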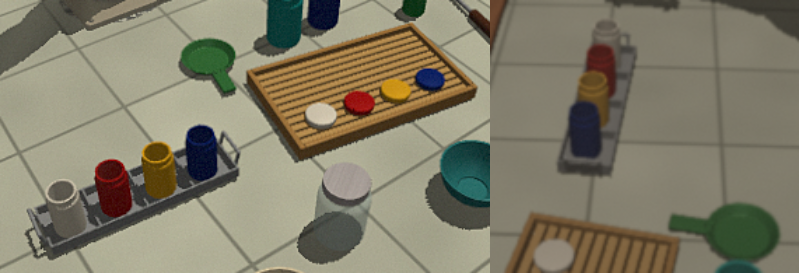

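Picture 11: all four jars are upright, one per compartment (white (65,208), red (113,188), yellow (159,170), blue (201,153)), and the lids are undisturbed on the tray. Handing in.

```bash
python3 -c "
from h import *
print(job_done())"
```

```text
the job is handed in; nothing more can be done
None
```

All four jars are now in the caddy, one per compartment, in the tray's order from left to right as the robot sees it: blue, yellow, red, white. I handed the job in at about 38 s of robot time.

- **Blue jar:** I took the small blue jar on the tray and left the larger blue, turquoise and green look-alikes alone.
- **Setting down:** I lowered each jar in small steps until the arm stopped at about 41–42 mm, the height expected for floor contact, and then released it. The force readings near contact were too noisy to show it clearly, so I relied on that height.
- **Final pictures:** the jars stand upright in their compartments, all four lids lie where they were on the tray, and the arm is clear of everything.
- **Disagreements:** the measured positions of the white, red and yellow jars match their compartments to within about 12 mm. The white and red jars were furthest off, in the side view only. For blue, the network's best match was a look-alike off the tray, so I confirmed that jar by eye.

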